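# Mark the balance point of a bronze lap

## Robot

A 6-joint arm with a two-finger parallel gripper is mounted at the origin on the work surface. World frame = base frame: x ahead of the robot, y to its left, z up, the work surface at z = 0. Lengths are in m, angles in rad, forces in N, time in s.
With the tool pointing down it reaches from about 0.275 to 1 m from the base axis. Payload 8.4 kg.
Tool frame: the origin (TCP) lies at the very end of the fingers, on their centre line; the grasp point (between the pads) lies 19 mm behind it (manip.tcp_to_grasp is the distance from the TCP to the grasp point, in m); z points along the fingers, y is the line along which they close (so a half turn about z gives the same grasp; the last joint's range is limited). The gripper opens to 85 mm and grips with 20 to 120 N. Pads are 22 mm wide; open, the fingers measure 114 mm over their backs; the gripper's body (76 mm by 85 mm) begins 54 mm behind the grasp point. The pads swing forward as they close: fully open they stand 13 mm farther back than shut.
Start: joints at [-1.17, 0.353, 1.633, -0, 1.155, -0.002], TCP at [0.245, -0.575, 0.231] pointing down, gripper open.
Joint ranges: [-2.63, 2.63], [-0.92, 2.1], [0.06, 2.66], [-1.3, 4.44], [0, 2.69], [-3.02, 3.02]. Speed limits (rad/s): [2.22, 2.22, 2.79, 3.14, 3.14, 3.14].

## Interface

Orientations are given as [roll, pitch, yaw] about the fixed x, y, z axes, in that order (R = Rz(yaw) Ry(pitch) Rx(roll)).
In Python, from station import manip gives the robot as it stands.
- The arm moves only by the shell command python3 -m jog 'ROWS' [FORCE]. ROWS is a JSON object of lists of equal length, an entry for each row: "rot": the turn, a rotation vector about the tool's x, y, z in rad, a list of three; "translation": the shift along the tool's x, y, z in mm, a list of three; "jaw": the finger opening in mm, from 0 to 85.4. In form: {"rot": [[ax, ay, az], ...], "translation": [[tx, ty, tz], ...], "jaw": [jaw, ...]}. A call has 1 to 8 rows; each row is the pose to reach, as a shift and turn from the pose commanded when the call began, along the tool's axes at that moment; what a row does not reach only later rows make up. A row lasts 1/8 s, in which the tool goes at most 62.5 mm and 10.7 degrees, less where a joint would pass 70% of its speed; a pose out of reach is approached as far as the arm can. A call with a gripper value outside its range is refused whole. The fingers move at their own pace and stop on an object; FORCE is the grip in N (left out, the last holds). Time passes only in rows, so rows that repeat a pose let the fingers close. It gives the time, the measured TCP pose, the force, the opening and the grip force at its end, in the units of the state.
- manip.sense(): the state, without advancing time (a new reading comes with each control period).
- manip.read_camera(name): name is "scene" or "top" or "wrist"; returns a dict with "img" (420x560x3 uint8, red, green, blue), "range_z" (420x560 float32, m along the optical axis (not along the pixel's ray), 0 where there is no reading), "mtx" (3x3 intrinsics, pixels), "R" (3x3) and "t" (3): a world point X has camera coordinates R X + t; the wrist camera has in their place "T_tool_cam" (4x4, takes a point from camera to tool coordinates, whose origin is the TCP and whose axes are the flange's). Camera axes: x right, y down, z forward; pixel columns grow to the right and rows downward; lengths in m; the calibration is good to about 2 mm. The wrist camera is an equidistant fisheye: a pixel r from the principal point sees the ray r / f radians off the axis. A picture is of the moment at which its call begins: read the wrist's pose just before it.
- manip.job_done(): hands the job in; it is judged then, once.
The state is a dict: "time_s": time; "qpos": joint angles; "joint_vel": joint speeds; "tau": joint torques, N m; "eef_pos": TCP position; "eef_rot": TCP orientation; "ft_force": force on the tool from outside, world axes, zero at the start; "moment": the same for the moment, N m; "grip_width": opening from 0.0 (shut) to 1.0 (fully open); "gripper_force": force on a finger pad.
Only numpy, scipy, OpenCV 4.12 (cv2) and the standard library are available. Lean on these libraries where they do the work, as an engineer would, in place of code of your own. Each camera call takes 0.05 s, during which the arm holds its last target. There are 200 camera calls.

## Task

Find where the bronze lap balances: slide it lengthwise along its rest, head first over the red edge, without lifting it, until it just tips and its head comes down on the black stop. Then set the orange saddle marker astride the lap's shank, right above the red edge, to mark the balance point, and leave the lap tipped. Leave the blue saddle where it is.

Things in the scene. Friction and masses are not known exactly. Their poses are not given: they have to be found in the camera images.
- lap_mid (a point): Bronze lap, loose bar 260 mm long, 0.6-0.9 kg: shank 220 long x 20 wide x 18 high; at its +x end a head 40 long x 32 wide x 34 high, undersides flush. Point: mid-length (130 from either end), on the centre line, 9 above the underside. x towards the head, z up. It balances about 38 mm from this point towards the head. Starts level on the rest, balance point 45-85 mm short of the edge.
- edge (a point): Middle of the red top edge (fulcrum) of the fixed iron rest, 60 mm above the counter. x points level out over the edge (slide the lap this way), y along the edge, z up. The rest's flat top, 80 wide, runs 200 mm back from it. Beyond it a stop with black top, 80 wide, spans x = 70-135 mm, 11 mm lower than the edge; on edge and stop the tipped lap slopes about 6 degrees.
- marker_mid (a point): Orange plastic saddle, loose, 40 g, 40 long (x) x 48 wide (y) x 50 high, on two legs. Top: fin to hold, 34 (x) x 16 (y) x 28 high; below it a plate 8 thick; below that two legs 14 high with a slot 32 wide between, open along x, that goes over the lap's shank so that the plate lies on the shank. Point: its centre, 25 mm above its feet; z up.
- decoy_mid (a point): The blue plastic saddle, same shape and size as the orange one and the same kind of point. To be left alone.
Not all that is in view belongs to the job. What is meant by the part that bears marker_mid is not pink, and is the larger of those in its own colour.

How it is judged:
By the outcome, as a careful person would: the job done as asked, in the order asked, and still so for the second after the job is handed in, with the robot touching nothing.
It also fails if it takes over 45 s, if anything falls off the work surface, if the arm or the gripper's body presses on something with over 40 N, if the wrist force passes 120 N, or if a joint passes its speed limit or range.

## Working session

There is one attempt and no reset: what is moved stays moved. The work goes in short steps, Python scripts to look and compute and a shell command to move; the robot and the scene stay as the last step left them, time stands still between calls to the robot, and variables do not carry over. Pictures are saved under pics/ and viewed, at most 10 in all, crops included, and the job is handed in when it is done.

```bash
mkdir -p pics; ls; python3 - <<'E'
from station import manip
import cv2,numpy as np
s=manip.sense();print({k:np.round(v,3).tolist() for k,v in s.items()})
for n in("scene","top"):
    c=manip.read_camera(n);np.savez(f"{n}0.npz",**c);cv2.imwrite(f"pics/{n}0.png",c["img"][:,:,::-1]);print(n,c["mtx"],c["R"],c["t"])
E
```

```text
pics
{'time_s': 0.0, 'qpos': [-1.17, 0.354, 1.634, -0.0, 1.155, -0.002], 'joint_vel': [-0.0, -0.001, 0.0, 0.0, 0.002, -0.0], 'tau': [0.001, -60.524, -34.206, 0.0, 0.009, -0.0], 'eef_pos': [0.245, -0.575, 0.231], 'eef_rot': [-3.14, 0.0, 0.403], 'ft_force': [-0.016, 0.423, 0.626], 'moment': [-0.05, -0.042, 0.001], 'gripper_force': 0.0, 'grip_width': 0.999}
scene [[499.86805089   0.         286.42681553]
 [  0.         499.86805089 205.38213405]
 [  0.           0.           1.        ]] [[ 0.78620335  0.61789087 -0.0097554 ]
 [ 0.45680924 -0.59173011 -0.66421441]
 [-0.41618458  0.51775124 -0.74747846]] [-0.4367813  -0.22176462  1.04908348]
top [[414.80234804   0.         283.35332696]
 [  0.         414.80234804 214.48246951]
 [  0.           0.           1.        ]] [[ 0.00862439 -0.99971219  0.02238665]
 [-0.99098966 -0.01153729 -0.13344054]
 [ 0.13366042 -0.0210341  -0.99080395]] [-0.05002629  0.57977633  0.72770804]
```

View pics/scene0.png

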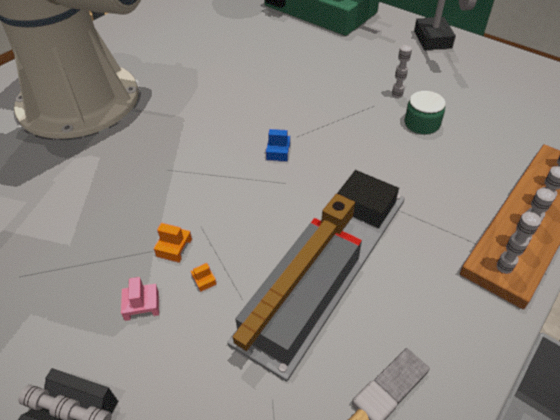

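View pics/top0.png

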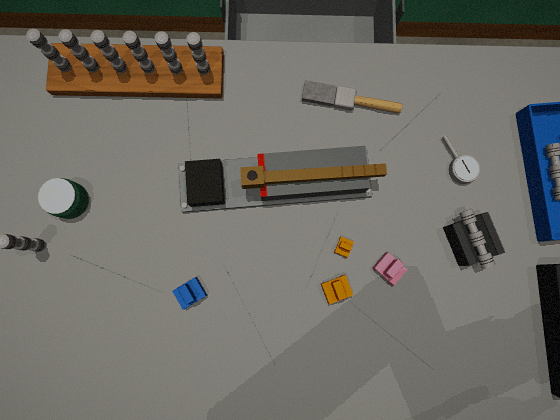

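The top view shows the rest with its red edge at about (261,175). The lap runs from its tail at (385,170) to its head at (252,177), pointing to +y. The black stop is at (205,182), the large orange saddle at (337,289), the small orange one at (344,246), pink at (390,268) and blue at (190,293).

```bash
cat > h.py <<'E'
import numpy as np,cv2
def pts(c):
    h,w=c["range_z"].shape;v,u=np.mgrid[:h,:w];K=c["mtx"];z=c["range_z"]
    P=np.stack([(u-K[0,2])/K[0,0]*z,(v-K[1,2])/K[1,1]*z,z],-1)
    return (P-c["t"])@c["R"]
def hsv(c): return cv2.cvtColor(c["img"],cv2.COLOR_RGB2HSV)
def blobs(m,amin=20):
    n,l,s,ce=cv2.connectedComponentsWithStats(m.astype(np.uint8))
    return [(l==i) for i in np.argsort(-s[1:,4])+1 if s[i,4]>=amin]
def mask(H,lo,hi): return cv2.inRange(H,np.array(lo),np.array(hi))>0
def cols(c):
    H=hsv(c);return dict(red=mask(H,(0,200,120),(4,255,255)),orange=mask(H,(11,235,150),(22,255,255)),blue=mask(H,(105,200,60),(125,255,255)),bronze=mask(H,(10,140,40),(22,234,190)))
def rect(P2):
    (c,s,a)=cv2.minAreaRect((P2*1000).astype(np.float32));return np.round(c,1),np.round(s,1),round(a,1)
E
python3 - <<'E'
from h import *
for n in("top","scene"):
    c=np.load(n+"0.npz");P=pts(c);print(n)
    for k,m in cols(c).items():
        for b in blobs(m)[:4]:
            b=b&(c["range_z"]>0);p=P[b]
            if len(p)<15: continue
            print(k,len(p),'px',np.argwhere(b).mean(0)[::-1].round(),'z',np.percentile(p[:,2]*1000,[2,20,50,80,98]).round(),'xy',*rect(p[:,:2]))
            if k in("orange","blue","bronze"):
                for lo,hi in((15,30),(44,60),(72,84),(88,102)):
                    q=p[(p[:,2]>lo/1e3)&(p[:,2]<hi/1e3)]
                    if len(q)>15: print('   z',lo,hi,len(q),q.mean(0).round(4),*rect(q[:,:2]))
E
```

```text
top
red 73 px [261. 160.] z [58. 59. 60. 61. 63.] xy [673.8  -1.4] [30.8 10.6] 5.2
red 31 px [263. 193.] z [58. 60. 60. 61. 63.] xy [615.5  -7.4] [9.2 9.2] 1.8
orange 438 px [337. 289.] z [20. 21. 23. 50. 52.] xy [ 444.1 -145.3] [38.8 46.4] 21.0
   z 15 30 286 [ 0.4444 -0.1431  0.0221] [ 444.1 -145.3] [38.8 46.4] 21.0
   z 44 60 152 [ 0.4443 -0.1458  0.0498] [ 444.5 -145.9] [32.5 15.5] 21.2
orange 113 px [345. 243.] z [12. 14. 31. 33. 35.] xy [ 529.1 -161.8] [25.2 20. ] 67.6
   z 15 30 20 [ 0.5349 -0.1601  0.016 ] [ 535.2 -162.3] [26.4 11.9] 86.0
orange 55 px [341. 252.] z [12. 13. 15. 15. 17.] xy [ 513.1 -155.2] [26.2 10.5] 57.9
   z 15 30 17 [ 0.513  -0.1571  0.0159] [ 514.5 -154.4] [22.6  6.9] 61.5
blue 1987 px [547. 160.] z [ 2.  4.  5. 42. 46.] xy [ 673.8 -571.3] [263.6  90.6] 5.6
   z 44 60 245 [ 0.6787 -0.5326  0.0451] [ 674.7 -534.6] [ 61.  267.4] 85.3
blue 291 px [188. 294.] z [19. 22. 23. 50. 52.] xy [435.2 127.9] [38.9 47.8] 32.0
   z 15 30 194 [0.4344 0.126  0.0226] [435.2 127.9] [38.9 47.8] 32.0
   z 44 60 96 [0.4355 0.1287 0.05  ] [435.1 128.4] [33.7 16. ] 32.8
bronze 6
[... 1368 characters left out ...]
22 [0.4271 0.1201 0.0491] [427.6 120.7] [ 9.1 11.2] 28.2
bronze 6661 px [518. 238.] z [ 8. 23. 24. 25. 27.] xy [868.4 248.6] [338.7  98.3] 90.0
   z 15 30 6319 [0.8632 0.1928 0.0243] [868.4 248.7] [338.5  98.3] 90.0
bronze 3310 px [295. 271.] z [64. 76. 77. 79. 94.] xy [643.1 -76.9] [ 45.6 300.7] 5.3
   z 72 84 2416 [ 0.6532 -0.1204  0.0772] [648.4 -97.4] [ 30.3 258.1] 3.2
   z 88 102 446 [0.6428 0.0114 0.0931] [641.6  13.3] [31.5 42.4] 5.5
bronze 173 px [523.  47.] z [-668. -664. -659. -654. -649.] xy [ 417.5 1972. ] [369.2  36.7] 0.1
bronze 155 px [173. 252.] z [ 2.  6. 13. 19. 22.] xy [ 458.5 -150.3] [60.  31.2] 70.7
   z 15 30 66 [ 0.4594 -0.152   0.0187] [ 458.8 -150.9] [58.8 29.3] 70.6
```

```bash
cat >> h.py <<'E'
from scipy.spatial.transform import Rotation as Ro
def lap(c,P=None):
    P=pts(c) if P is None else P
    b=[b for b in blobs(cols(c)["bronze"]) if 0.55<np.median(P[b][:,0])<0.75 and 0<np.median(P[b][:,2])<.12][0]
    p=P[cv2.erode(b.astype(np.uint8),np.ones((2,2)))>0];p=p[p[:,2]>.055]*1000
    s=p[(p[:,1]<-30)]; s=s[s[:,2]>np.median(s[:,2])-12]
    vx,vy,x0,y0=cv2.fitLine(s[:,:2].astype(np.float32),cv2.DIST_HUBER,0,.01,.01).ravel()
    if vy<0:vx,vy=-vx,-vy
    d=np.array([vx,vy]);t=(p[:,:2]-[x0,y0])@d;lo,hi=np.percentile(t,[.3,99.7])
    return np.array([x0,y0])+lo*d,np.array([x0,y0])+hi*d,np.degrees(np.arctan2(vy,vx)),p
def go(s,xyz,yaw,tilt=None):
    R=Ro.from_euler('xyz',s["eef_rot"]);T=Ro.from_euler('xyz',[np.pi,0,yaw]) if tilt is None else tilt
    print('trans',R.inv().apply((np.array(xyz)-s["eef_pos"])*1000).round(1),'rot',(R.inv()*T).as_rotvec().round(3))
E
python3 - <<'E'
from h import *
from station import manip
for n in("top","scene"):
    c=np.load(n+"0.npz");P=pts(c)
    a,b,an,p=lap(c);print(n,'tail',a.round(1),'head',b.round(1),an,np.hypot(*(b-a)))
    # rest top: gray points z 55..65 near
    m=(abs(P[...,2]-.06)<.004)&(P[...,0]>.56)&(P[...,0]<.74)&(P[...,1]<.03)&(P[...,1]>-.25)
    q=P[blobs(cv2.dilate(m.astype(np.uint8),np.ones((3,3))))[0]&m];print('rest',*rect(q[:,:2]))
    r=P[cols(c)["red"]&m];print('red',*rect(r[:,:2]))
    m=(abs(P[...,2]-.049)<.004)&(P[...,0]>.56)&(P[...,0]<.74)&(P[...,1]<.2)&(P[...,1]>.04)
    print('stop',*rect(P[blobs(m)[0]][:,:2]))
s=manip.sense()
go(s,[.660,-.275,.12],np.radians(94)); print(1)
E
```

```text
top tail [ 659.2 -224.8] head [638.1  29.3] 94.735245 254.91822341491542
rest [682.  -95.6] [ 36.3 200.6] 5.0
red [650.1  -3.8] [78.5 10.8] 5.6
stop [640.1 103.7] [80.6 65.4] 5.2
scene tail [ 681.2 -421.9] head [641.7  32.5] 94.962105 456.068810635851
rest [680.4 -98.8] [255.9  57.3] 89.7
red [650.   -3.5] [76.9 10.1] 6.8
stop [639.2 105. ] [81.  67.7] 5.3
trans [ 499.4 -112.7  110.8] rot [-1.000e-03 -1.000e-03 -1.238e+00]
1
```

```bash
python3 -m jog '{"rot":[[0,0,-0.18],[0,0,-0.36],[0,0,-0.54],[0,0,-0.72],[0,0,-0.9],[0,0,-1.08],[0,0,-1.24],[0,0,-1.24]],"translation":[[62,-12,0],[124,-25,0],[186,-40,0],[248,-54,20],[310,-68,40],[372,-82,60],[434,-97,85],[498,-113,110]],"jaw":[0,0,0,0,0,0,0,0]}' 30
python3 - <<'E'
from h import *
from station import manip
s=manip.sense();print(s["eef_pos"],s["eef_rot"],s["time_s"])
go(s,[.6625,-.265,.068],np.radians(94.7))
E
```

```text
time_s: 1.1
eef_pos: [0.6384, -0.2908, 0.1306]
eef_rot: [-3.141, -0.0, 1.645]
ft_force: [-0.2, -1.4, 0.6]
grip_width: -0.0
gripper_force: 0.0
[ 0.63837808 -0.29079126  0.13055392] [-3.14126374e+00 -8.71309477e-05  1.64514726e+00] 1.1
trans [23.9 26.  62.5] rot [-0.    -0.    -0.008]
```

```bash
python3 -m jog '{"rot":[[0,0,0],[0,0,0]],"translation":[[0,0,0],[0,0,0]],"jaw":[0,0]}' 30
python3 - <<'E'
from h import *
from station import manip
s=manip.sense();print(s["eef_pos"],s["eef_rot"],s["time_s"])
go(s,[.6625,-.265,.068],np.radians(94.7))
E
```

```text
time_s: 1.35
eef_pos: [0.6367, -0.292, 0.131]
eef_rot: [-3.14, -0.0, 1.644]
ft_force: [-0.9, -0.7, -0.0]
grip_width: -0.001
gripper_force: 0.0
[ 0.63673088 -0.29195947  0.13102896] [-3.14032956e+00 -2.84469063e-04  1.64360771e+00] 1.35
trans [25.  27.7 63. ] rot [-0.001 -0.    -0.009]
```

```bash
python3 -m jog '{"rot":[[0,0,0],[0,0,-0.01],[0,0,-0.01],[0,0,-0.01]],"translation":[[0,28,30],[12,28,63],[25,28,63],[25,28,63]],"jaw":[0,0,0,0]}'
python3 - <<'E'
from h import *
from station import manip
s=manip.sense();print(s["eef_pos"],s["eef_rot"],s["time_s"],s["ft_force"])
c=manip.read_camera("top");cv2.imwrite("pics/t1.png",cv2.resize(c["img"][100:240,200:440,::-1],None,fx=3,fy=3))
E
```

```text
time_s: 1.85
eef_pos: [0.6631, -0.2653, 0.0701]
eef_rot: [3.141, 0.0, 1.652]
ft_force: [-1.2, -0.5, 0.6]
grip_width: -0.0
gripper_force: 0.0
[ 0.66311572 -0.26530426  0.07010923] [3.14082817e+00 3.99966994e-04 1.65247259e+00] 1.85 [-1.15853327 -0.47880963  0.62876466]
```

View pics/t1.png

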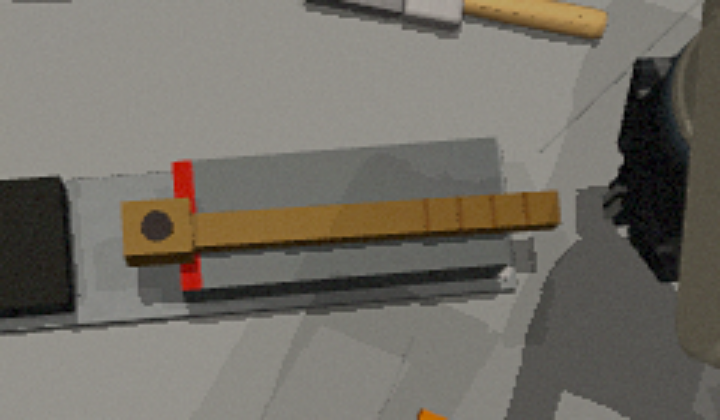

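```bash
python3 -m jog '{"rot":[[0,0,0],[0,0,0],[0,0,0],[0,0,0],[0,0,0],[0,0,0],[0,0,0],[0,0,0]],"translation":[[12,0,2],[22,0,2],[30,0,2],[38,0,2],[46,0,2],[54,0,2],[60,0,2],[60,0,2]],"jaw":[0,0,0,0,0,0,0,0]}'
cat > m.py <<'E'
from h import *
from station import manip
s=manip.sense();c=manip.read_camera("top");P=pts(c)
m=cols(c)["bronze"]&(P[...,2]>.055)&(P[...,2]<.12)&(abs(P[...,0]-.65)<.06)&(P[...,1]<.15)&(P[...,1]>-.26)
b=blobs(m)[0];p=P[b]*1000
d=np.array([np.cos(1.653),np.sin(1.653)]);e=np.array([649.4,1.6])
q=p[:,:2]-e;u=q@d;v=q@[d[1],-d[0]]
h=u>-300;print('t',s["time_s"],'tcp',s["eef_pos"].round(4),'F',s["ft_force"].round(1),'u range',np.percentile(u,[.5,99.5]).round(1))
for lo in range(-220,140,20):
    k=(u>lo)&(u<lo+20)
    if k.sum()>8: print(lo+10,'z',np.median(p[k,2]).round(1),'v',np.median(v[k]).round(1),end='; ')
print()
E
python3 m.py
```

```text
time_s: 2.9
eef_pos: [0.6587, -0.2051, 0.067]
eef_rot: [3.141, 0.0, 1.653]
ft_force: [0.3, -1.5, 0.4]
grip_width: 0.002
gripper_force: 0.7
t 2.9 tcp [ 0.6587 -0.2051  0.067 ] F [ 0.3 -1.5  0.4] u range [-193.    63.7]
-190 z 77.7 v -7.3; -170 z 77.8 v -7.6; -150 z 77.7 v -7.9; -130 z 77.8 v -8.1; -110 z 77.8 v -8.2; -90 z 77.9 v -8.0; -70 z 78.0 v -7.2; -50 z 78.1 v -8.0; -30 z 78.0 v -7.9; -10 z 78.1 v -7.9; 10 z 78.1 v -8.1; 30 z 93.7 v -9.4; 50 z 93.9 v -12.7; 70 z 93.9 v -7.8;
```

```bash
python3 -m jog '{"rot":[[0,0,0],[0,0,0],[0,0,0],[0,0,0],[0,0,0]],"translation":[[8,0,0],[15,0,0],[21,0,0],[21,0,0],[18,0,0]],"jaw":[0,0,0,0,0]}'
python3 m.py
```

```text
time_s: 3.58
eef_pos: [0.6565, -0.1871, 0.0664]
eef_rot: [-3.141, -0.001, 1.653]
ft_force: [-0.4, 0.4, 0.3]
grip_width: -0.0
gripper_force: 0.0
t 3.575 tcp [ 0.6565 -0.1871  0.0664] F [-0.4  0.4  0.3] u range [-167.8   84.1]
-170 z 78.0 v -5.9; -150 z 78.0 v -7.6; -130 z 77.8 v -7.5; -110 z 77.9 v -8.1; -90 z 77.9 v -8.1; -70 z 77.8 v -7.3; -50 z 78.0 v -7.6; -30 z 78.1 v -7.1; -10 z 78.0 v -7.4; 10 z 77.9 v -7.3; 30 z 78.0 v -7.4; 50 z 93.7 v -7.9; 70 z 93.8 v -12.2; 90 z 94.0 v -7.3;
```

```bash
python3 -m jog '{"rot":[[0,0,0],[0,0,0],[0,0,0],[0,0,0]],"translation":[[3,0,0],[6,0,0],[6,0,0],[2.5,0,0]],"jaw":[0,0,0,0]}'
python3 m.py
```

```text
time_s: 4.12
eef_pos: [0.6565, -0.1845, 0.0665]
eef_rot: [-3.141, -0.001, 1.653]
ft_force: [0.7, -0.6, 0.3]
grip_width: 0.001
gripper_force: 0.0
t 4.125 tcp [ 0.6565 -0.1845  0.0665] F [ 0.7 -0.6  0.3] u range [-163.6   87.1]
-170 z 78.3 v -4.5; -150 z 78.7 v -7.5; -130 z 78.4 v -7.1; -110 z 78.1 v -7.8; -90 z 78.4 v -8.0; -70 z 78.1 v -7.5; -50 z 77.9 v -7.0; -30 z 78.2 v -6.8; -10 z 78.1 v -7.4; 10 z 78.2 v -7.3; 30 z 78.0 v -7.8; 50 z 93.0 v -7.9; 70 z 93.7 v -14.4; 90 z 93.4 v -8.5;
```

```bash
python3 -m jog '{"rot":[[0,0,0],[0,0,0]],"translation":[[-1,0,0],[-1,0,0]],"jaw":[0,0]}'
python3 m.py
```

```text
time_s: 4.42
eef_pos: [0.6567, -0.1859, 0.0665]
eef_rot: [-3.141, -0.0, 1.653]
ft_force: [0.4, 0.0, -0.3]
grip_width: 0.002
gripper_force: 0.0
t 4.425 tcp [ 0.6567 -0.1859  0.0665] F [ 0.4  0.  -0.3] u range [-165.6   87.2]
-170 z 78.2 v -4.5; -150 z 78.5 v -7.5; -130 z 78.3 v -6.9; -110 z 78.1 v -7.6; -90 z 78.3 v -7.5; -70 z 78.2 v -7.2; -50 z 77.9 v -6.7; -30 z 78.0 v -7.4; -10 z 78.1 v -7.1; 10 z 78.1 v -7.2; 30 z 77.9 v -7.2; 50 z 93.1 v -7.3; 70 z 93.4 v -15.1; 90 z 93.8 v -7.3;
```

```bash
python3 -m jog '{"rot":[[0,0,0],[0,0,0],[0,0,0],[0,0,0],[0,0,0]],"translation":[[4,0,0],[6.5,0,0],[6.5,0,0],[2.5,0,0],[2.5,0,0]],"jaw":[0,0,0,0,0]}'
python3 m.py
```

```text
time_s: 5.1
eef_pos: [0.6564, -0.1835, 0.0665]
eef_rot: [-3.141, -0.001, 1.652]
ft_force: [0.3, -0.5, -0.1]
grip_width: 0.002
gripper_force: 0.0
t 5.1 tcp [ 0.6564 -0.1835  0.0665] F [ 0.3 -0.5 -0.1] u range [-160.7   90. ]
-170 z 84.0 v -4.0; -150 z 83.6 v -7.2; -130 z 82.8 v -6.9; -110 z 82.0 v -7.4; -90 z 81.5 v -7.6; -70 z 80.4 v -8.0; -50 z 79.7 v -7.1; -30 z 79.3 v -6.8; -10 z 78.2 v -7.2; 10 z 77.4 v -6.9; 30 z 76.7 v -7.1; 50 z 90.0 v -7.4; 70 z 91.0 v -13.8; 90 z 90.8 v -6.3;
```

```bash
python3 -m jog '{"rot":[[0,0,0],[0,0,0],[0,0,0],[0,0,0]],"translation":[[-10,0,0],[-22,0,0],[-30,0,0],[-30,0,0]],"jaw":[0,0,0,0]}'
python3 m.py
```

```text
time_s: 5.65
eef_pos: [0.659, -0.2144, 0.0665]
eef_rot: [3.141, 0.0, 1.652]
ft_force: [-0.3, -0.2, 0.5]
grip_width: 0.001
gripper_force: 0.0
t 5.65 tcp [ 0.659  -0.2144  0.0665] F [-0.3 -0.2  0.5] u range [-164.8   92.3]
-170 z 97.3 v -6.9; -150 z 95.8 v -8.3; -130 z 93.4 v -7.5; -110 z 91.1 v -8.3; -90 z 88.4 v -6.8; -70 z 86.4 v -8.0; -50 z 83.8 v -7.3; -30 z 81.2 v -7.5; -10 z 79.1 v -7.8; 10 z 76.4 v -7.9; 30 z 74.4 v -7.5; 50 z 75.4 v -7.8; 70 z 85.4 v -12.7; 90 z 83.3 v -9.1;
```

```bash
python3 -m jog '{"rot":[[0,0,0],[0,0,0.18],[0,0,0.36],[0,0,0.54],[0,0,0.72],[0,0,0.9],[0,0,1.08],[0,0,1.26]],"translation":[[0,0,-60],[12,-40,-60],[24,-80,-60],[40,-120,-60],[60,-160,-60],[78,-190,-60],[86,-208,-60],[86,-208,-60]],"jaw":[10,20,44,44,44,44,44,44]}' 30
python3 m.py; python3 - <<'E'
from h import *
from station import manip
s=manip.sense();c=manip.read_camera("scene");P=pts(c);print(s["eef_pos"],s["eef_rot"])
w=manip.read_camera("wrist");np.savez("w1.npz",**w);cv2.imwrite("pics/w1.png",w["img"][:,:,::-1]);print(w["T_tool_cam"].round(4),w["mtx"])
go(s,[.4443,-.1457,.07],np.radians(21.2))
E
```

```text
time_s: 6.7
eef_pos: [0.443, -0.1438, 0.1267]
eef_rot: [-3.141, 0.001, 0.387]
ft_force: [0.2, 0.8, -0.6]
grip_width: 0.517
gripper_force: 0.0
t 6.7 tcp [ 0.443  -0.1438  0.1267] F [ 0.2  0.8 -0.6] u range [-164.8   92.3]
-170 z 97.3 v -7.5; -150 z 95.8 v -6.9; -130 z 93.6 v -6.8; -110 z 91.0 v -7.3; -90 z 88.6 v -6.7; -70 z 86.3 v -7.6; -50 z 84.1 v -6.7; -30 z 81.4 v -6.8; -10 z 78.8 v -7.0; 10 z 76.9 v -7.4; 30 z 74.1 v -7.2; 50 z 77.8 v -6.3; 70 z 85.9 v -7.5; 90 z 83.7 v -7.5; 
[ 0.44395858 -0.14418959  0.12683257] [-3.14153925e+00 -1.58155766e-04  3.78403106e-01]
[[-8.000e-04 -9.639e-01 -2.664e-01  6.800e-02]
 [ 1.000e+00 -9.000e-04  0.000e+00 -1.000e-04]
 [-2.000e-04 -2.664e-01  9.639e-01 -1.422e-01]
 [ 0.000e+00  0.000e+00  0.000e+00  1.000e+00]] [[325.1922621    0.         280.42188629]
 [  0.         325.1922621  211.73740946]
 [  0.           0.           1.        ]]
trans [-0.2  1.5 56.8] rot [-0.    -0.     0.008]
```

View pics/w1.png

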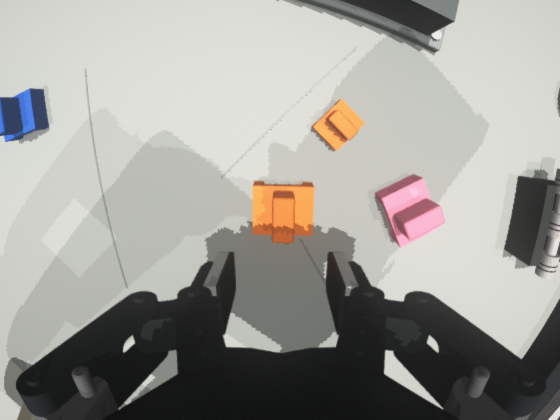

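The wrist view shows the orange saddle at (283,210). Its fin is centred between the open pads and aligned with them, and no neighbour is in the way. Next I descend and grip.

```bash
python3 -m jog '{"rot":[[0,0,0.008],[0,0,0.008],[0,0,0.008],[0,0,0.008],[0,0,0.008],[0,0,0.008],[0,0,0.008]],"translation":[[0,1.5,50],[0,1.5,90],[0,1.5,99],[0,1.5,99],[0,1.5,99],[0,1.5,99],[0,1.5,99]],"jaw":[44,44,44,44,10,10,10]}' 30
python3 -m jog '{"rot":[[0,0,0],[0,0,0],[0,0,0],[0,0,0]],"translation":[[0,0,0],[0,0,-30],[0,0,-80],[0,0,-80]],"jaw":[10,10,10,10]}' 
python3 - <<'E'
from h import *
from station import manip
s=manip.sense();print(s["eef_pos"],s["eef_rot"])
w=manip.read_camera("wrist");cv2.imwrite("pics/w2.png",w["img"][100:350,150:420,::-1])
go(s,[.642,.0016,.16],0,Ro.from_euler('xyz',[np.pi,.113,1.653]))
E
```

```text
time_s: 7.72
eef_pos: [0.4463, -0.1465, 0.029]
eef_rot: [3.14, -0.002, 0.385]
ft_force: [-0.3, 0.5, 8.7]
grip_width: 0.174
gripper_force: 32.3
time_s: 8.22
eef_pos: [0.4479, -0.147, 0.1113]
eef_rot: [3.137, -0.006, 0.385]
ft_force: [0.2, -0.8, -0.6]
grip_width: 0.178
gripper_force: 31.1
[ 0.44786574 -0.14700972  0.1113379 ] [ 3.13667688 -0.00574278  0.38504025]
trans [236.  -64.6 -47.6] rot [-0.064 -0.099 -1.267]
```

View pics/w2.png

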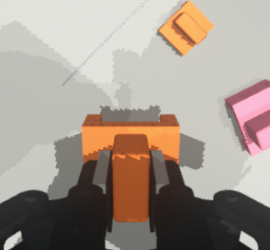

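The saddle is gripped by its fin and lifted squarely; the plate is visible below the pads.

```bash
python3 -m jog '{"rot":[[0,0,-0.17],[0,0,-0.34],[0,0,-0.51],[0,0,-0.68],[0,0,-0.85],[-0.03,-0.05,-1.02],[-0.05,-0.08,-1.18],[-0.064,-0.099,-1.267]],"translation":[[0,0,-48],[40,-10,-48],[80,-22,-48],[120,-34,-48],[160,-45,-48],[200,-55,-48],[225,-62,-48],[236,-65,-48]],"jaw":[10,10,10,10,10,10,10,10]}' 
python3 -m jog '{"rot":[[0,0,0],[0,0,0]],"translation":[[0,0,0],[0,0,0]],"jaw":[10,10]}' 
cat > k.py <<'E'
from h import *
from station import manip
import sys
s=manip.sense();print('tcp',s["eef_pos"].round(4),s["eef_rot"].round(3),'F',s["ft_force"].round(1))
d=np.array([np.cos(1.653),np.sin(1.653)]);e=np.array([649.4,1.6])
q=s["eef_pos"][:2]*1e3-e;print('tcp u,v',q@d,q@[d[1],-d[0]])
for n in("scene","top"):
    c=manip.read_camera(n);cv2.imwrite(f"pics/{n}_{sys.argv[1]}.png",cv2.resize(c["img"][130:330,200:440,::-1] if n=="scene" else c["img"][100:240,180:420,::-1],None,fx=3,fy=3))
    P=pts(c)*1e3;H=hsv(c);o=mask(H,(9,200,90),(22,255,255))&(abs(P[...,0]-645)<60)&(abs(P[...,1])<60)&(P[...,2]>60)&(P[...,2]<220)
    p=P[o]; 
    if len(p)<15: print(n,'none');continue
    q=p[:,:2]-e;u=q@d;v=q@[d[1],-d[0]]
    print(n,len(p),'u',np.percentile(u,[1,10,50,90,99]).round(1),'v',np.percentile(v,[1,10,50,90,99]).round(1),'z',np.percentile(p[:,2],[1,10,50,90,99]).round(1))
go(s,[.642,.0016,.130],0,Ro.from_euler('xyz',[np.pi,.113,1.653]))
E
python3 k.py a
```

```text
time_s: 9.28
eef_pos: [0.64, 0.0041, 0.1539]
eef_rot: [-3.133, 0.111, 1.659]
ft_force: [-0.8, -0.4, -1.2]
grip_width: 0.184
gripper_force: 31.1
time_s: 9.52
eef_pos: [0.6386, 0.0023, 0.1548]
eef_rot: [-3.133, 0.11, 1.652]
ft_force: [-0.2, 0.2, -1.1]
grip_width: 0.177
gripper_force: 31.1
tcp [0.6386 0.0023 0.1548] [-3.133  0.11   1.652] F [-0.2  0.2 -1.1]
tcp u,v 1.623086319805387 -10.669216465074905
scene 932 u [-21.  -19.4 -12.3   9.5  19.7] v [-33.6 -28.   -5.7  11.7  12.4] z [125.5 135.4 148.5 175.1 177.3]
top none
trans [ 1.7  3.5 24.7] rot [-0.008 -0.003 -0.001]
```

View pics/scene_a.png

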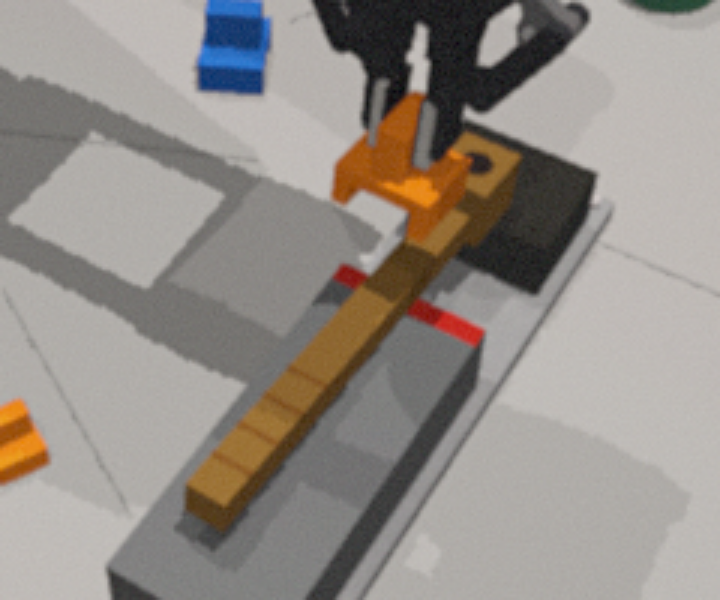

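Seen from the scene camera, the saddle hangs square above the shank at about (405,190), with the lap head just ahead of it. The lap's nose rests on the black stop. A shift of about 4 mm towards +y of the tool is still needed.

```bash
python3 -m jog '{"rot":[[0,0,0],[0,0,0],[0,0,0],[0,0,0]],"translation":[[1,4,5],[4,4,30],[4,4,30],[4,4,30]],"jaw":[10,10,10,10]}' 
python3 k.py b; python3 m.py
```

```text
time_s: 10.12
eef_pos: [0.6435, 0.0035, 0.1257]
eef_rot: [-3.135, 0.11, 1.653]
ft_force: [-0.6, -0.8, 0.5]
grip_width: 0.18
gripper_force: 31.1
tcp [0.6435 0.0035 0.1257] [-3.135  0.11   1.653] F [-0.6 -0.8  0.5]
tcp u,v 2.3925485088305143 -5.6892190783477
scene 893 u [-20.2 -18.7 -11.5  10.4  20.9] v [-28.7 -23.   -0.9  16.7  17.4] z [ 78.9 106.5 119.4 146.2 148.2]
top none
trans [-2.2 -1.7 -4. ] rot [-0.006 -0.003  0.   ]
t 10.225 tcp [0.6439 0.0036 0.1262] F [-0.3  0.2 -0.1] u range [-165.6  -37.8]
-170 z 97.3 v -6.7; -150 z 96.0 v -7.3; -130 z 93.7 v -6.9; -110 z 91.3 v -7.4; -90 z 88.8 v -6.7; -70 z 86.1 v -7.5; -50 z 83.7 v -6.7; -30 z 82.9 v -7.5;
```

View pics/scene_b.png

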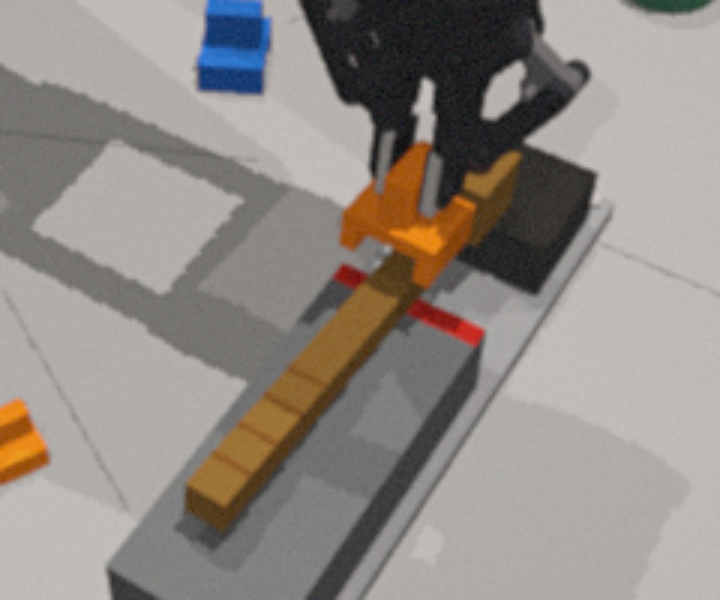

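The slot lines up with the shank at about (400,260), centre at u≈0.3 and v≈-6.5, so I keep lowering.

```bash
python3 -m jog '{"rot":[[0,0,0],[0,0,0],[0,0,0],[0,0,0]],"translation":[[1,-0.6,12],[2.4,-0.6,25],[2.4,-0.6,25],[2.4,-0.6,25]],"jaw":[10,10,10,10]}' 
python3 k.py c; python3 m.py
```

```text
time_s: 10.78
eef_pos: [0.6425, 0.0033, 0.0999]
eef_rot: [-3.134, 0.11, 1.654]
ft_force: [-0.5, -1.1, -0.4]
grip_width: 0.178
gripper_force: 31.1
tcp [0.6425 0.0033 0.0999] [-3.134  0.11   1.654] F [-0.5 -1.1 -0.4]
tcp u,v 2.2439011370602726 -6.729000573413632
scene 853 u [-20.6 -18.9 -12.1   9.6  20.2] v [-29.8 -24.4  -3.   15.5  16.3] z [ 72.8  81.   93.6 120.4 122.5]
top none
trans [ -4.9  -0.9 -29.7] rot [-0.007 -0.003  0.001]
t 10.875 tcp [0.6428 0.0033 0.1004] F [-0.3  0.3 -1.2] u range [-165.3  -37.3]
-170 z 97.8 v -6.6; -150 z 95.7 v -7.2; -130 z 93.6 v -6.8; -110 z 91.3 v -7.4; -90 z 88.9 v -6.6; -70 z 86.5 v -7.3; -50 z 83.5 v -6.5; -30 z 82.5 v -6.9;
```

```bash
python3 -m jog '{"rot":[[0,0,0],[0,0,0],[0,0,0]],"translation":[[0.3,0,3],[0.6,0,6],[0.6,0,6]],"jaw":[10,10,10]}' 
python3 -m jog '{"rot":[[0,0,0],[0,0,0]],"translation":[[0,0,0],[0,0,0]],"jaw":[10,10]}' ; python3 k.py d; python3 m.py
```

```text
time_s: 11.3
eef_pos: [0.6423, 0.0032, 0.0938]
eef_rot: [-3.134, 0.11, 1.654]
ft_force: [0.1, 0.2, 0.4]
grip_width: 0.184
gripper_force: 31.1
time_s: 11.55
eef_pos: [0.6426, 0.0032, 0.0942]
eef_rot: [-3.135, 0.11, 1.653]
ft_force: [0.0, 0.1, 0.2]
grip_width: 0.183
gripper_force: 31.1
tcp [0.6426 0.0032 0.0942] [-3.135  0.11   1.653] F [0.  0.1 0.2]
tcp u,v 2.180387811034657 -6.680065134894542
scene 837 u [-20.6 -18.8 -12.    8.7  20.2] v [-30.1 -24.7  -3.2  15.5  16.4] z [ 67.5  76.   87.9 114.8 116.8]
top none
trans [ -5.5  -0.9 -35.4] rot [-0.007 -0.003  0.   ]
t 11.65 tcp [0.6426 0.0033 0.0943] F [ 0.2  0.3 -0.5] u range [-165.4  -36.8]
-170 z 97.5 v -7.2; -150 z 95.9 v -7.1; -130 z 93.4 v -7.1; -110 z 91.1 v -7.1; -90 z 89.0 v -6.7; -70 z 86.3 v -7.6; -50 z 83.9 v -6.7; -30 z 82.9 v -6.8;
```

View pics/scene_d.png

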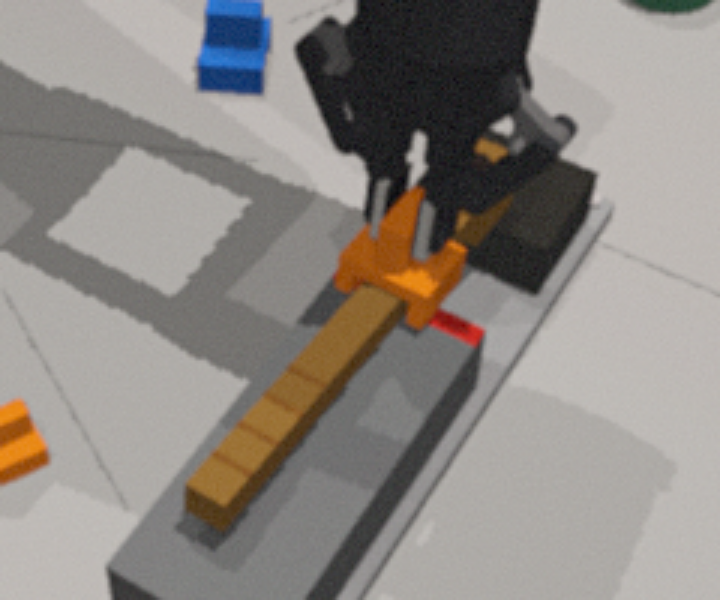

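The saddle is astride the shank at the red edge, around (400,270), within about 1 mm of seating. Next I lower 0.8 mm, release and withdraw along the fingers.

```bash
python3 -m jog '{"rot":[[0,0,0],[0,0,0],[0,0,0],[0,0,0],[0,0,0],[0,0,0]],"translation":[[0,0,0.8],[0,0,0.8],[0,0,0.8],[0,0,0.8],[0,0,0.8],[0,0,0.8]],"jaw":[10,10,22,30,45,45]}' 20
python3 -m jog '{"rot":[[0,0,0],[0,0,0],[0,0,0],[0,0,0],[0,0,0],[0,0,0]],"translation":[[0,0,-10],[0,0,-40],[0,0,-90],[-40,-40,-110],[-90,-80,-110],[-130,-120,-110]],"jaw":[45,45,45,45,45,45]}' 
python3 -m jog '{"rot":[[0,0,0],[0,0,0],[0,0,0]],"translation":[[-30,-50,0],[-60,-100,0],[-60,-100,0]],"jaw":[45,45,45]}' 
python3 k.py e; python3 m.py
```

```text
time_s: 12.45
eef_pos: [0.6426, 0.0031, 0.0934]
eef_rot: [-3.135, 0.11, 1.653]
ft_force: [-0.4, -0.4, -0.6]
grip_width: 0.529
gripper_force: 0.0
time_s: 13.2
eef_pos: [0.5326, -0.1247, 0.2192]
eef_rot: [-3.137, 0.111, 1.654]
ft_force: [0.8, -0.7, -0.9]
grip_width: 0.528
gripper_force: 0.0
time_s: 13.58
eef_pos: [0.4358, -0.1925, 0.226]
eef_rot: [-3.135, 0.111, 1.65]
ft_force: [0.2, -0.5, 0.5]
grip_width: 0.526
gripper_force: 0.0
tcp [ 0.4358 -0.1925  0.226 ] [-3.135  0.111  1.65 ] F [ 0.2 -0.5  0.5]
tcp u,v -175.92689111069805 -228.78906058644404
scene 1040 u [-20.7 -18.7  -8.   14.5  30. ] v [-29.8 -24.4  -1.   14.9  16.3] z [ 67.2  76.2  87.  112.9 115.2]
top 574 u [-19.7 -16.3   0.1  16.7  21.5] v [-31.6 -27.8 -11.4  11.9  15.7] z [ 75.6  83.9  87.3 114.5 116.3]
trans [186.7 221.4  74.4] rot [-0.007 -0.002 -0.003]
t 13.675 tcp [ 0.4389 -0.1914  0.226 ] F [ 0.5 -0.1 -0.6] u range [-165.2  -20.4]
-170 z 97.3 v -7.1; -150 z 95.9 v -7.7; -130 z 93.5 v -6.9; -110 z 90.9 v -7.5; -90 z 88.8 v -6.5; -70 z 86.3 v -7.6; -50 z 84.2 v -7.1; -30 z 81.4 v -6.9;
```

View pics/scene_e.png

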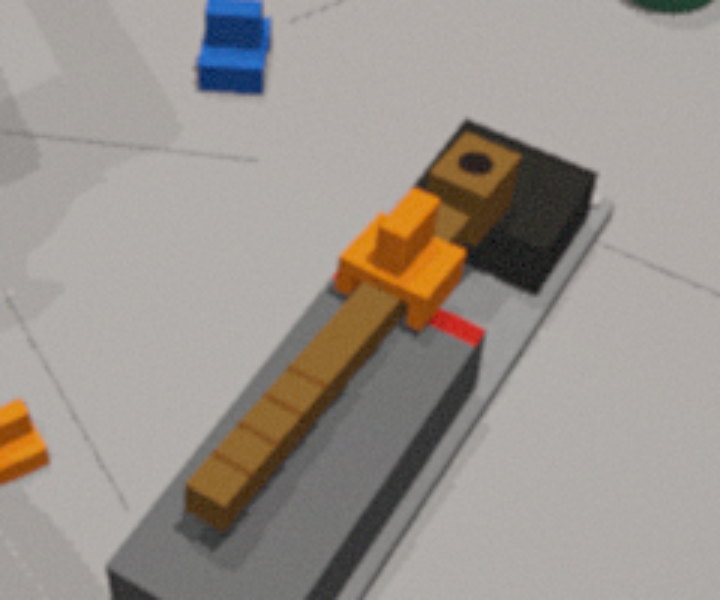

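View pics/top_e.png

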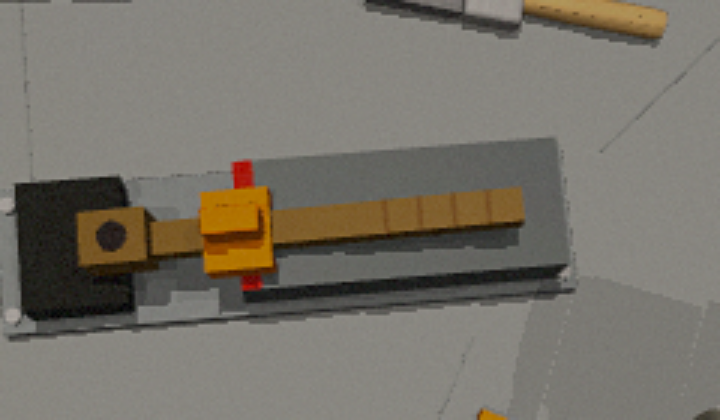

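The lap is still tipped onto the stop. The saddle sits astride the shank, centred within about 1 mm of the red edge's outer line, and the arm is clear.

```bash
python3 -c "
from station import manip
print(manip.job_done())"
```

```text
the job is handed in; nothing more can be done
None
```

The job is handed in: the lap was slid until it just tipped and is still resting on the black stop, the orange saddle sits astride its shank within about 1 mm of the red edge, and the blue saddle was not touched.

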